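Ready a wine-case panel for stamping

TASK

At the wine-case marking bench, first push the wooden case panel fully home into the corner of the blue fences, square and flush against both. Then lift the yellow spring-loaded lid of the green stamp box by its black bar to 60 degrees from shut and keep holding it there for the person who takes out the stamp: finish while holding it, do not let go or prop it up. Leave the panel seated and everything else on the bench where it stands.

Things in the scene. Friction and masses are not known exactly. Their poses are not given: they have to be found in the camera images.
- jig: Fixed steel bed, 255 (x) by 300 (y) by 10 mm thick, with two blue fences 30 mm wide, 18 mm above the bed. Frame: origin on the bench, x away from the robot, y left, turned up to 0.25 rad. Far fence: inner face at x=+60 mm, along the whole y width. Left fence: inner face at y=+100, from x=-135 to the far fence. Bed spans x -165..90, y -170..130, open to -x and -y. Left or right of the stamp box.
- fence_corner (a point): Inner corner of the two blue fences at the height of the bed top: (60, 100, 10) mm in the jig's frame.
- panel: Loose pale wooden case panel on the bed, 120 (x) by 180 (y) by 12 mm, 0.12-0.24 kg; on top a darker cleat 24 (x) by 110 (y), 16 mm tall, centred at x=-25 mm. Origin: centre of underside, axes along edges. Its origin starts 25-50 mm (x) and 30-45 mm (y) short of seated, turned up to 0.25 rad. Seated: origin at (0, 10, 10) mm in the jig's frame, same axes.
- panel_corner (a point): Underside corner of the panel that belongs in the fence corner: (60, 90, 0) mm in the panel's frame.
- stampbox: Green open-topped box fixed to the bench, 130 (x) by 180 (y) by 90 mm tall, stamp and ink pad inside, yellow lid on top (128 by 180 by 4 mm, its middle at z=92 mm when shut). Origin: centre of underside; x points away from the robot, turned up to 0.4 rad; lid hinged along the far (+x) rim.
- lid_hinge (a point): Middle of the hinge line, (65, 0, 92) mm in the stamp box's frame; the hinge axis is the box's y axis.
- lid_bar (a point): Middle of the lid's black round bar: 10 mm diameter, parallel to the hinge, 110 mm between two 8 mm steel arms. In the lid's plane, 185 mm from the hinge line, 55 mm beyond the lid's front edge; height 92 mm shut, about 252 mm at 60 degrees. A gripper pointing down can pinch it (closing along the box's x) at any angle up to 60 degrees; the bar can turn between the pads.
- lid (a joint): Opening angle of the lid in rad: 0 shut, 1.047 is 60 degrees, end stop 1.9. Weight and a spring always push it shut: about 1.5 to 2.5 N at the bar; it never stays open by itself.
- bottle_a: Full dark wine bottle with a gold capsule, 76 mm diameter, 300 mm tall, upright, left side of the bench; origin at the centre of its base. A bystander.
- bottle_b: Same kind of bottle, right side of the bench, nearer the robot. A bystander.
- bottle_c: Same kind of bottle, right side of the bench, farther away. A bystander.
- inkjar: Amber ink jar with black cap, 56 mm diameter, 75 mm tall, at the back; origin at the centre of its base. A bystander.
- hammer: Hammer lying at the back of the bench. A bystander.
- nailtray: Orange open tray, 70 by 90 by 35 mm, at the back; origin under its centre. A bystander.
Things that resemble listed ones, but are neither listed nor needed, are in the scene too. What is shaped like the panel but purple or turquoise is not meant.

How it is judged:
By the outcome, as a careful person would: the job done as asked, in the order asked, and still so for the second after the job is handed in, while the arm keeps its last pose, push and grip.
It also fails if it takes over 64 s, if anything falls off the work surface, if the arm or the gripper's body presses on something with over 40 N, if the wrist force passes 120 N, or if a joint passes its speed limit or range.

ROBOT

A 6-joint arm with a two-finger parallel gripper is mounted at the origin on the work surface. World frame = base frame: x ahead of the robot, y to its left, z up, the work surface at z = 0. Lengths are in m, angles in rad, forces in N, time in s.
With the tool pointing down it reaches from about 0.25 to 0.8 m from the base axis. Payload 8.5 kg.
Tool frame: the origin (TCP) lies at the very end of the fingers, on their centre line; the grasp point (between the pads) lies behind it (manip.grip_depth is the z of the grasp point in the tool frame, in m); z points along the fingers, y is the line along which they close (so a half turn about z gives the same grasp; the last joint's range is limited). The gripper opens to 85 mm and grips with 20 to 120 N. Pads are 22 mm wide; open, the fingers measure 114 mm over their backs; the gripper's body (76 mm by 85 mm) begins 54 mm behind the grasp point. The pads swing forward as they close: fully open they stand 13 mm farther back than shut.
Start: joints at [-1.216, 0.238, -0.013, 1.319, 0, 1.571], TCP at [0.182, -0.492, 0.231] pointing down, gripper open.
Joint ranges: [-2.66, 2.66], [-1.03, 1.9], [-1.14, 1.46], [-1.82, 2.27], [-1.45, 1.34], [-3.14, 3.14]. Speed limits (rad/s): [2.22, 2.22, 2.79, 3.14, 3.14, 3.14].

INTERFACE

Orientations are given as a rotation vector (axis times angle).
In Python, from plant import manip gives the robot as it stands.
- The arm moves only by the tool apply_moves, never from a script. Its argument "deltas" is a list that holds one entry, the list of rows, each a list of 4 numbers: the shift along the world's x, y, z in mm, then the turn about the world's z in rad. A call has 1 to 5 rows; each row is the pose to reach, as a shift and turn from the pose commanded when the call began; what a row does not reach only later rows make up. A row lasts 1/12 s, in which the tool goes at most 41.7 mm and 7.16 degrees, less where a joint would pass 70% of its speed; a pose out of reach is approached as far as the arm can. A call with a gripper value outside its range is refused whole. "grip" is the closure in counts, from 0 (fully open) to 255 (shut), set as the call begins (left out, the last holds). The fingers move at their own pace and stop on an object; "newtons" is the grip in N (left out, the last holds). Time passes only in rows, so rows that repeat a pose let the fingers close. It gives the time, the measured TCP pose, the force, the opening and the grip force at its end, in the units of the state.
- manip.observe(): the state, without advancing time (a new reading comes with each control period).
- manip.get_image(name): name is "scene" or "top" or "wrist"; returns a dict with "image" (480x640x3 uint8, blue, green, red), "fx", "fy", "cx", "cy" (pixels), "R" (3x3) and "t" (3): a world point X has camera coordinates R X + t. Camera axes: x right, y down, z forward; pixel columns grow to the right and rows downward; lengths in m; the calibration is good to about 2 mm. A picture is of the moment at which its call begins. There is no depth.
- manip.finish_job(): hands the job in; it is judged then, once.
Trained networks look in the newest picture that a camera, given by its name, has taken for a name from the list of things; names that differ only in an ending like _2 or _b are one class to them, and where a whole thing is asked for, a point or a joint stands for the part that bears it (a point fixed in the world has none). Each returns a list of dicts, best first, with "score" (0 to 1); they miss things now and then, are a little off and sometimes report something else, mostly with a low value. They report only what shows in the picture. A call takes as long as a camera call. They do not tell look-alikes from the thing itself.
- manip.search_frame(camera, label): "rect" ([left, top, width, height] in pixels, round what is visible of it).
- manip.regions_of(camera, label): "region" (480x640 bool, what is visible of it) and "rect" ([left, top, width, height] in pixels, round what is visible of it).
The state is a dict: "time": time; "joints": joint angles; "joint_velocities": joint speeds; "joint_torque": joint torques, N m; "tcp_pos": TCP position; "orientation": TCP orientation; "ft_force": force on the tool from outside, world axes, zero at the start; "ft_torque": the same for the moment, N m; "finger_gap": opening from 0.0 (shut) to 1.0 (fully open); "finger_force": force on a finger pad.
Only numpy, scipy, OpenCV 4.12 (cv2) and the standard library are available. Lean on these libraries where they do the work, as an engineer would, in place of code of your own. Each camera call takes 0.05 s, during which the arm holds its last target. There are 200 camera calls.

## Working session

There is one attempt and no reset: what is moved stays moved. The work goes in short steps, Python scripts to look and compute and a tool call to move; the robot and the scene stay as the last step left them, time stands still between calls to the robot, and variables do not carry over. Pictures are saved under pics/ and viewed, at most 10 in all, crops included, and the job is handed in when it is done.

Besides the shell and the picture viewer there is one more tool, called after "Call:" as name(argument=value, ...) on one line, values as JSON. apply_moves: Moves the arm, as the interface text tells. Its arguments: {"type":"object","properties":{"deltas":{"type":"array"},"grip":{"type":"number"},"newtons":{"type":"number"}},"required":["deltas"]}

```bash
mkdir -p pics; ls; python3 - <<'E'
from plant import manip
import cv2,numpy as np
print(manip.grip_depth, manip.observe())
for n in ["scene","top"]:
    d=manip.get_image(n); cv2.imwrite(f"pics/{n}0.png",d["image"])
    np.savez(f"{n}0.npz",**d)
    print(n,d["fx"],d["cx"],d["cy"],d["R"],d["t"])
    for l in ["panel","jig","stampbox","lid_bar"]:
        print(l,[(r["rect"],round(r["score"],2)) for r in manip.search_frame(n,l)])
E
```

```text
pics
-0.0187 {'time': 0.0, 'joints': array([-1.21596244e+00,  2.38794626e-01, -1.42653815e-02,  1.31920806e+00,
        4.18913579e-05,  1.57084061e+00]), 'joint_velocities': array([-0.00093854,  0.00045868,  0.00160382, -0.00043608, -0.00023948,
       -0.00062555]), 'joint_torque': array([-5.35348991e-04, -5.38787913e+01,  3.46435332e+01,  1.83646224e-02,
        2.31542469e-05, -3.22504468e-05]), 'tcp_pos': array([ 0.18226761, -0.49189187,  0.23066604]), 'orientation': array([-3.09085771e+00, -5.54126853e-01,  3.43126282e-04]), 'ft_force': array([0.3969521 , 0.15892771, 0.26624341]), 'ft_torque': array([-0.00185995,  0.01281178, -0.01315452]), 'finger_force': 0.0, 'finger_gap': 1.0037751064620708}
scene 451.26013515498084 316.4921264239789 243.7989935233472 [[-0.84251046  0.53860969  0.00870265]
 [ 0.35769111  0.57144561 -0.73858445]
 [-0.40278183 -0.61915226 -0.6741048 ]] [ 0.42680836 -0.12563705  1.73045998]
panel [([313.7, 270.4, 69.7, 53.1], 0.88), ([418.6, 256.9, 51.1, 42.9], 0.76), ([314.4, 200.1, 50.6, 37.6], 0.76), ([435.3, 328.1, 56.8, 49.2], 0.56)]
jig [([286.8, 256.2, 127.3, 93.5], 0.77), ([219.8, 113.8, 21.6, 75.5], 0.2)]
stampbox [([246.1, 181.6, 65.9, 60.8], 0.65), ([284.7, 252.8, 125.4, 98.1], 0.54), ([400.5, 316.3, 42.9, 88.6], 0.41)]
lid_bar [([252.4, 184.4, 61.2, 36.9], 0.71)]
top 565.4217099998772 322.5639314141086 239.473451490311 [[ 2.28356273e-02 -9.99738175e-01  1.45476204e-03]
 [-9.96594831e-01 -2.28791000e-02 -7.92167242e-02]
 [ 7.92292669e-02  3.59155262e-04 -9.96856356e-01]] [-5.54829359e-04  4.83813498e-01  1.59660716e+00]
panel [([225.2, 198.7, 69.3, 56.1], 0.97), ([106.1, 238.3, 77.8, 68.0], 0.95), ([339.4, 276.7, 69.6, 46.5], 0.88), ([187.0, 299.8, 73.9, 70.5], 0.86)]
jig [([203.6, 173.1, 115.5, 106.4], 0.68)]
stampbox [([379.6, 195.3, 71.6, 73.7], 0.71)]
lid_bar [([385.0, 197.1, 64.6, 73.8], 0.96)]
```

View pics/top0.png

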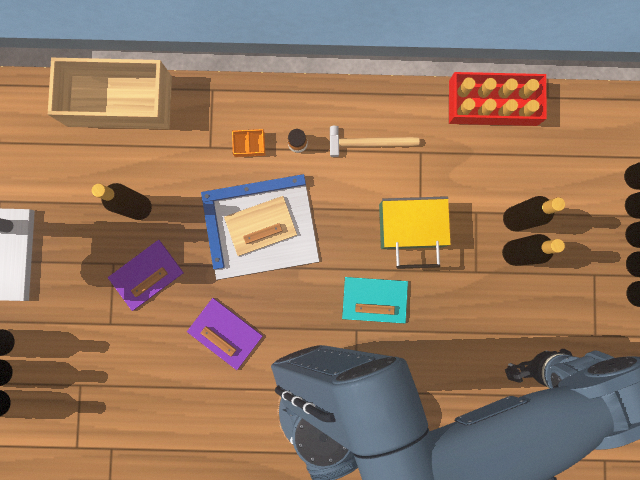

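View pics/scene0.png

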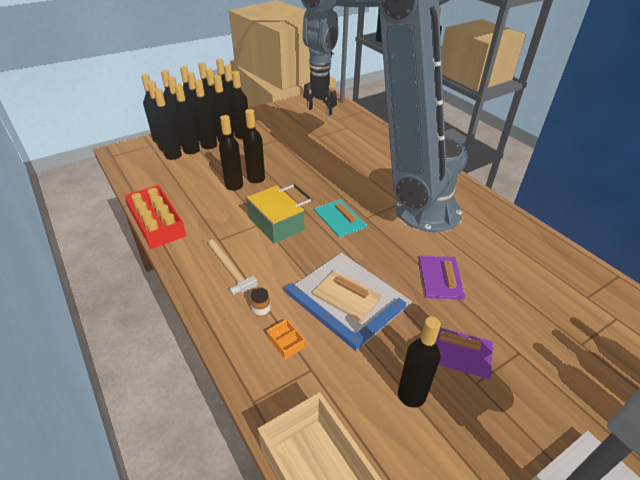

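The pale panel at top px (261,226) sits on the white bed with blue fences. Its look-alikes are purple at (146,275) and (226,334) and turquoise at (376,300). The lid bar is at about (418,267). I'll confirm with one enlarged crop and measure by colour.

```bash
cat > h.py <<'E'
import numpy as np,cv2
def back(d,uv,z):
    uv=np.atleast_2d(np.asarray(uv,float)); R,t=d["R"],d["t"]
    r=np.c_[(uv[:,0]-d["cx"])/d["fx"],(uv[:,1]-d["cy"])/d["fy"],np.ones(len(uv))]@R
    c=-R.T@t; s=(z-c[2])/r[:,2]; return c+s[:,None]*r
def proj(d,X):
    p=np.atleast_2d(X)@d["R"].T+d["t"]; return np.c_[d["fx"]*p[:,0]/p[:,2]+d["cx"],d["fy"]*p[:,1]/p[:,2]+d["cy"]]
def big(m):
    n,l,s,_=cv2.connectedComponentsWithStats(m.astype(np.uint8)); return l==1+np.argmax(s[1:,4])
def rect(d,m,z):
    c=max(cv2.findContours(m.astype(np.uint8),cv2.RETR_EXTERNAL,cv2.CHAIN_APPROX_NONE)[0],key=len)[:,0]
    X=back(d,c,z)[:,:2]*1000; return cv2.minAreaRect(X.astype(np.float32))
E
python3 - <<'E'
from h import *
d=dict(np.load("top0.npz")); im=d["image"]
h=cv2.cvtColor(im,cv2.COLOR_BGR2HSV)
def win(x0,y0,x1,y1):
    w=np.zeros((480,640),bool); w[y0:y1,x0:x1]=1; return w
H,S,V=[h[...,i].astype(int) for i in range(3)]
blue=big(win(190,165,330,290)&(H>100)&(H<130)&(S>110))
wood=big(win(215,190,305,262)&(H<28)&(S>50))
yel=big(win(370,185,465,260)&(H>20)&(H<32)&(S>180))
bar=big(win(395,260,442,275)&(V<60))
for n,m,z in [("blue",blue,.028),("panel",wood,.022),("lid",yel,.094),("bar",bar,.095)]:
    print(n,m.sum(),rect(d,m,z))
o=im.copy()
for m,c in [(blue,(0,0,255)),(wood,(0,255,0)),(yel,(255,0,0)),(bar,(0,255,255))]:
    cs=cv2.findContours(m.astype(np.uint8),0,cv2.CHAIN_APPROX_NONE)[0]; 
    o=cv2.drawContours(o,cs,-1,c,1)
cr=np.hstack([cv2.resize(im[165:290,195:330],None,fx=4,fy=4),]) 
a=cv2.resize(im[165:290,195:330],None,fx=3,fy=3,interpolation=0);b=cv2.resize(o[185:285,370:460],(270,375)[0:2],interpolation=0)
cv2.imwrite("pics/crop1.png",np.hstack([a,b]))
E
```

```text
blue 1029 ((621.0693359375, 211.6636962890625), (58.897315979003906, 297.3816833496094), 15.105289459228516)
panel 2690 ((519.4158325195312, 190.176513671875), (121.96611022949219, 181.51870727539062), 21.184415817260742)
lid 2986 ((529.89501953125, -243.1732635498047), (125.9914779663086, 179.6031951904297), 3.226428985595703)
bar 1 ((412.72845458984375, -307.0674743652344), (0.0, 0.0), 0.0)
```

View pics/crop1.png

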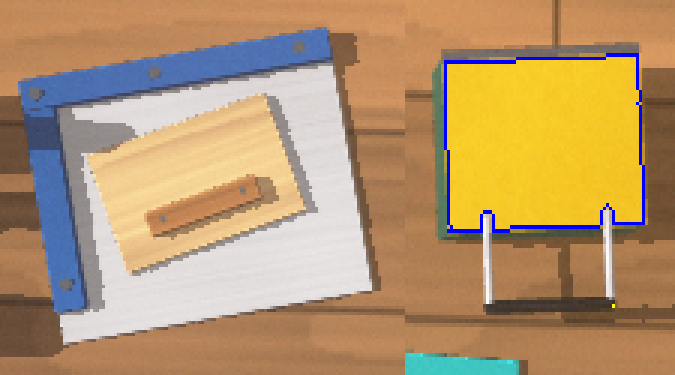

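```bash
python3 - <<'E'
from h import *
d=dict(np.load("top0.npz"))
F=lambda l,z:back(d,l,z)[:,:2]*1000
f=F([(201.5,191.7),(304.5,174.7)],.028); b=F([(216.3,279.5),(319.5,262)],.010); bar=F([(397.2,266.8),(439.5,265.8)],.092)
for n,p in [("fence outer",f),("bed near",b),("bar",bar)]:
    v=p[0]-p[1]; print(n,p.round(1).tolist(),np.linalg.norm(v).round(1),"mid",p.mean(0).round(1),"yaw",np.arctan2(-v[0],v[1]).round(3))
# jig corners: f at (90,130),(90,-170); b at (-165,130),(-165,-170)
M=np.array([[90,130],[90,-170],[-165,130],[-165,-170]],float); W=np.vstack([f,b])
mc,wc=M.mean(0),W.mean(0); A=(M-mc).T@(W-wc); y=np.arctan2(A[0,1]-A[1,0],A[0,0]+A[1,1]); R=np.array([[np.cos(y),-np.sin(y)],[np.sin(y),np.cos(y)]])
o=wc-R@mc; print("jig",o,y,"res",(W-(M@R.T+o)).round(1).tolist())
pc=np.array([519.4,190.2]);py=np.deg2rad(21.18)
print("panel in jig",R.T@(pc-o),py-y,"corner",o+R@[60,100])
Rp=np.array([[np.cos(py),-np.sin(py)],[np.sin(py),np.cos(py)]])
print("cleat",pc+Rp@[-25,0],"cleat seated",o+R@[-25,10])
E
```

```text
fence outer [[612.1, 359.8], [668.1, 66.6]] 298.6 mid [640.1 213.2] yaw 0.189
bed near [[362.8, 311.4], [419.5, 17.8]] 299.0 mid [391.1 164.6] yaw 0.191
bar [[408.1, -194.1], [413.4, -309.0]] 115.1 mid [ 410.7 -251.6] yaw 0.046
jig [548.64376631 215.67451068] 0.19102268706896777 res [[-0.2, -0.6], [-1.2, 0.7], [0.8, -0.5], [0.6, 0.4]]
panel in jig [-33.54850814 -19.45883254] 0.1786380485034312 corner [588.56609309 325.24735323]
cleat [496.08875062 181.16752236] cleat seated [522.19987107 220.74603949]
```

Call:
apply_moves(deltas=[[[16,34,0,0.08],[32,68,0,0.16],[48,102,0,0.24],[63,136,0,0.32],[79,169,0,0.4]]], grip=0, newtons=25)

```text
time: 0.92
tcp_pos: [0.2615, -0.3216, 0.2313]
orientation: [2.919, 1.162, 0.0]
ft_force: [0.7, -0.7, -0.4]
finger_gap: 1.001
finger_force: 0.0
```

Call:
apply_moves(deltas=[[[16,34,0,0.08],[32,68,0,0.16],[48,102,0,0.24],[63,136,0,0.32],[79,169,0,0.4]]])

```text
time: 1.33
tcp_pos: [0.3405, -0.1525, 0.2316]
orientation: [2.629, 1.719, 0.001]
ft_force: [1.1, -1.0, 0.8]
finger_gap: 1.003
finger_force: 0.0
```

Call:
apply_moves(deltas=[[[16,34,-10,0.08],[32,68,-20,0.16],[48,102,-30,0.24],[63,136,-40,0.32],[79,169,-50,0.4]]])

```text
time: 1.75
tcp_pos: [0.4197, 0.0168, 0.1811]
orientation: [2.234, 2.208, 0.001]
ft_force: [1.1, -1.2, -0.3]
finger_gap: 1.003
finger_force: 0.0
```

Call:
apply_moves(deltas=[[[16,34,-10,0.08],[32,68,-20,0.16],[48,102,-30,0.24],[63,136,-40,0.32],[77,166,-50,0.39]]])

```text
time: 2.17
tcp_pos: [0.497, 0.1832, 0.1308]
orientation: [1.763, 2.6, 0.001]
ft_force: [0.3, -1.6, -0.2]
finger_gap: 0.996
finger_force: 0.0
```

Call:
apply_moves(deltas=[[[0,0,0,0],[0,0,0,0]]])

```text
time: 2.33
tcp_pos: [0.4963, 0.1821, 0.1302]
orientation: [-1.766, -2.597, 0.002]
ft_force: [-1.7, -0.9, -0.6]
finger_gap: 1.001
finger_force: 0.0
```

```bash
python3 - <<'E'
from plant import manip
from h import *
from scipy.spatial.transform import Rotation as Ro
s=manip.observe(); y=Ro.from_rotvec(s["orientation"]).as_matrix()[:,1]
print(s["time"],s["tcp_pos"],s["orientation"],"tooly",np.arctan2(y[1],y[0]),s["joints"],s["ft_force"])
d=manip.get_image("wrist"); cv2.imwrite("pics/w1.png",d["image"]); np.savez("w1.npz",**d)
py=np.deg2rad(21.18);c,s_=np.cos(py),np.sin(py)
L=[[496.1+c*a-s_*b,181.2+s_*a+c*b,38] for a,b in [(-12,-55),(-12,55),(12,55),(12,-55)]]
print(proj(d,np.array(L)/1000).round(0))
E
```

```text
2.3333 [0.49628517 0.18210151 0.13023895] [-1.76598716e+00 -2.59705080e+00  2.30458046e-03] tooly 0.3764468922194979 [ 3.51705696e-01  2.99522460e-01 -1.95390850e-01  1.07765224e+00
 -5.08755616e-05  1.54605517e+00] [-1.74455834 -0.91848145 -0.5577969 ]
[[299. 308.]
 [297. 160.]
 [334. 160.]
 [331. 309.]]
```

View pics/w1.png

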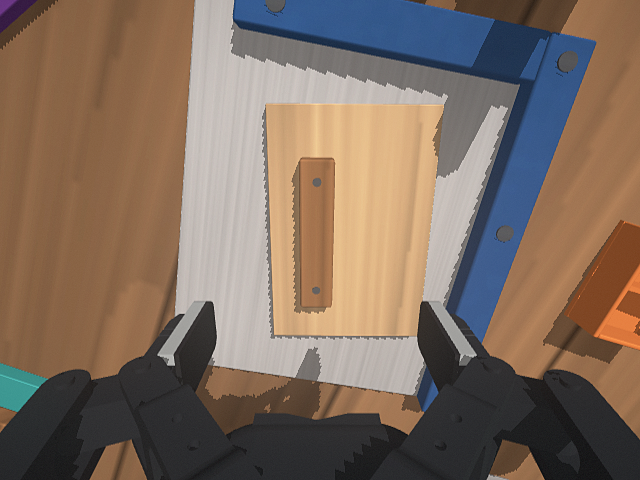

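Wrist view: the cleat at px (300–334, 157–310) matches my prediction within about 2 px, so I'll descend and grip it.

Call:
apply_moves(deltas=[[[0,-1,-35,0],[0,-1,-70,0],[0,-1,-95,0],[0,-1,-104,0],[0,-1,-104,0]]])

```text
time: 2.8
tcp_pos: [0.4948, 0.1782, 0.026]
orientation: [-1.771, -2.592, 0.005]
ft_force: [-0.7, -0.5, -0.5]
finger_gap: 0.999
finger_force: 0.0
```

Call:
apply_moves(deltas=[[[0,0,0,0],[0,0,0,0],[0,0,0,0],[0,0,0,0],[0,0,0,0]]], grip=255)

```text
time: 3.22
tcp_pos: [0.497, 0.18, 0.0283]
orientation: [1.769, 2.595, 0.002]
ft_force: [0.4, 0.3, 0.4]
finger_gap: 0.298
finger_force: 0.0
```

Call:
apply_moves(deltas=[[[0,0,0,0],[0,0,0,0],[0,0,0,0]]])

```text
time: 3.47
tcp_pos: [0.497, 0.1799, 0.0283]
orientation: [1.769, 2.595, 0.002]
ft_force: [-0.7, -0.5, 5.7]
finger_gap: 0.273
finger_force: 26.0
```

Call:
apply_moves(deltas=[[[2,3,0,-0.06],[6,9,0,-0.12],[12,18,0,-0.179],[18,27,0,-0.179],[22,33,0,-0.179]]])

```text
time: 3.88
tcp_pos: [0.5189, 0.2129, 0.0283]
orientation: [1.995, 2.426, 0.0]
ft_force: [-3.4, -5.0, 10.4]
finger_gap: 0.273
finger_force: 26.5
```

Call:
apply_moves(deltas=[[[0,0,0,0],[0,0,0,0]]])

```text
time: 4.05
tcp_pos: [0.5197, 0.2139, 0.0283]
orientation: [1.993, 2.427, 0.004]
ft_force: [1.0, 2.6, 4.6]
finger_gap: 0.267
finger_force: 25.8
```

```bash
python3 - <<'E'
from plant import manip
from h import *
d=manip.get_image("wrist"); cv2.imwrite("pics/w2.png",d["image"]); np.savez("w2.npz",**d)
E
```

```text
(no output)
```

View pics/w2.png

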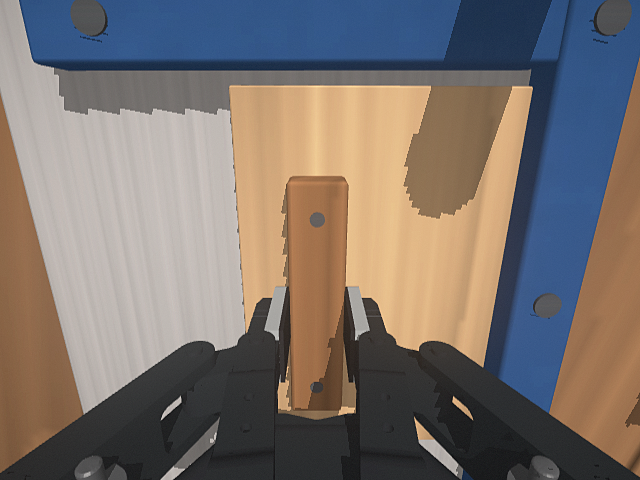

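The panel is now square to the fences, with a gap of about 5 mm to the left fence (row 68 vs 86) and a few mm to the far one. I'll push along jig y, then jig x, in small steps while watching the force.

Call:
apply_moves(deltas=[[[-0.3,1.5,0,0],[-0.6,3,0,0],[-0.8,4,0,0],[-1,5,0,0],[-1,5,0,0]]])

```text
time: 4.52
tcp_pos: [0.5182, 0.2171, 0.0283]
orientation: [1.994, 2.425, 0.001]
ft_force: [0.4, -3.9, 8.7]
finger_gap: 0.275
finger_force: 26.2
```

Call:
apply_moves(deltas=[[[-0.2,1,0,0],[-0.4,2,0,0],[-0.4,2,0,0]]])

```text
time: 4.77
tcp_pos: [0.5177, 0.219, 0.0282]
orientation: [1.994, 2.424, 0.0]
ft_force: [0.6, -4.2, 8.5]
finger_gap: 0.272
finger_force: 26.3
```

Call:
apply_moves(deltas=[[[1,0.2,0,0],[2,0.4,0,0],[3,0.6,0,0],[3,0.6,0,0]]])

```text
time: 5.1
tcp_pos: [0.5186, 0.2193, 0.0282]
orientation: [-1.995, -2.426, 0.003]
ft_force: [-7.4, -4.3, 17.4]
finger_gap: 0.275
finger_force: 27.1
```

Call:
apply_moves(deltas=[[[-0.2,1,0,0],[-0.4,2,0,0],[-0.6,3,0,0],[-0.6,3,0,0]]])

```text
time: 5.43
tcp_pos: [0.5192, 0.2207, 0.0282]
orientation: [1.994, 2.423, -0.005]
ft_force: [-0.9, -13.2, 14.1]
finger_gap: 0.271
finger_force: 26.9
```

Call:
apply_moves(deltas=[[[1,0.2,0,0],[2,0.4,0,0],[3,0.6,0,0],[3,0.6,0,0]]])

```text
time: 5.77
tcp_pos: [0.5197, 0.2208, 0.0281]
orientation: [1.996, 2.426, -0.01]
ft_force: [-10.7, -13.5, 22.9]
finger_gap: 0.272
finger_force: 27.9
```

```bash
python3 - <<'E'
from plant import manip
from h import *
d=manip.get_image("wrist"); cv2.imwrite("pics/w3.png",d["image"]); np.savez("w3.npz",**d); print(manip.observe()["ft_force"])
E
```

```text
[-11.18531462 -13.8202323   21.56544898]
```

View pics/w3.png

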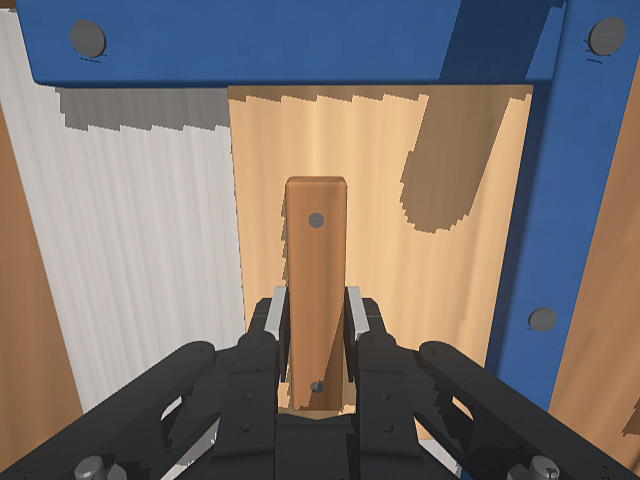

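Call:
apply_moves(deltas=[[[1,0.2,0,0],[2,0.4,0,0],[3,0.6,0,0],[4,0.8,0,0],[4,0.8,0,0]]])

```text
time: 6.23
tcp_pos: [0.522, 0.2212, 0.0281]
orientation: [-1.995, -2.425, 0.014]
ft_force: [-16.9, -14.5, 27.8]
finger_gap: 0.277
finger_force: 28.5
```

```bash
cat > gap.py <<'E'
from plant import manip
from h import *
import sys
d=manip.get_image("wrist"); im=d["image"]; cv2.imwrite(sys.argv[1],im); print(manip.observe()["ft_force"].round(1))
H,S,V=cv2.split(cv2.cvtColor(im,cv2.COLOR_BGR2HSV)); wood=(H<30)&(S>40)&(V>70)
y=.191; ex=np.array([np.cos(y),np.sin(y)]); ey=np.array([-np.sin(y),np.cos(y)])
def X(uv,z): p=back(d,uv,z)[0,:2]*1000; return (p@ex).round(1),(p@ey).round(1)
g=cv2.cvtColor(im,cv2.COLOR_BGR2GRAY).astype(int)
for r in [110,160,210,260,300]:
    row=im[r].astype(int); sat=row[:,0]-row[:,2]  # blue minus red
    c=np.where(sat[420:600]>20)[0][0]+420
    # fence top inner edge: strongest brightness step right of c+5
    e=c+6+np.argmax(np.diff(row[c+6:c+45,0])); 
    print(r,"panel edge",c,X((c-.5,r),.022),"fence top edge",e,X((e+.5,r),.028))
for cc in [260,320,370,410,500]:
    col=im[:,cc].astype(int); s=col[:,0]-col[:,2]; k=np.where(s[:160]>20)[0][-1]
    print(cc,"left fence last blue row",k,"panel edge at",X((cc,k+.5),.022),"fence top at",X((cc,k+.5),.028))
E
python3 gap.py pics/w4.png; python3 -c "
import cv2;i=cv2.imread('pics/w4.png');cv2.imwrite('pics/w4c.png',cv2.resize(i[60:360,440:600],None,fx=2,fy=2,interpolation=0))"
```

```text
[-16.1 -13.6  28.3]
110 panel edge 530 (np.float64(639.1), np.float64(201.1)) fence top edge 540 (np.float64(639.9), np.float64(200.9))
160 panel edge 521 (np.float64(639.1), np.float64(181.6)) fence top edge 532 (np.float64(640.5), np.float64(182.3))
210 panel edge 512 (np.float64(639.2), np.float64(160.4)) fence top edge 522 (np.float64(640.3), np.float64(162.0))
260 panel edge 504 (np.float64(639.7), np.float64(137.2)) fence top edge 513 (np.float64(640.6), np.float64(139.7))
300 panel edge 497 (np.float64(639.8), np.float64(116.9)) fence top edge 505 (np.float64(640.5), np.float64(120.2))
260 left fence last blue row 84 panel edge at (np.float64(532.9), np.float64(210.1)) fence top at (np.float64(533.9), np.float64(209.6))
320 left fence last blue row 84 panel edge at (np.float64(556.3), np.float64(210.2)) fence top at (np.float64(556.3), np.float64(209.7))
370 left fence last blue row 84 panel edge at (np.float64(575.7), np.float64(210.2)) fence top at (np.float64(574.9), np.float64(209.7))
410 left fence last blue row 83 panel edge at (np.float64(591.2), np.float64(210.6)) fence top at (np.float64(589.7), np.float64(210.1))
500 left fence last blue row 83 panel edge at (np.float64(625.9), np.float64(210.7)) fence top at (np.float64(623.1), np.float64(210.2))
```

View pics/w4c.png

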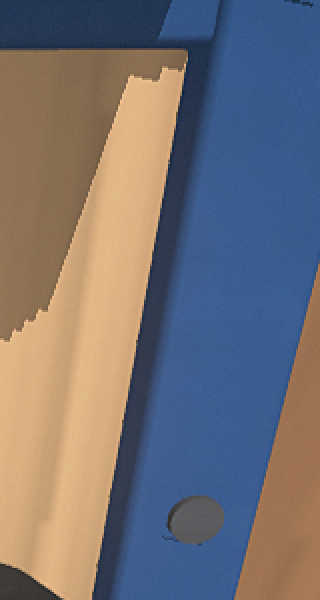

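The panel is about 1 mm short of the far fence, and the fingers are pressing down at 28 N. I'll ease up 3 mm in z, then push on.

Call:
apply_moves(deltas=[[[0,0,1,0],[0,0,2,0],[0,0,3,0],[0,0,3,0]]])

```text
time: 6.62
tcp_pos: [0.523, 0.2216, 0.029]
orientation: [-1.995, -2.426, 0.013]
ft_force: [-5.0, -10.3, -0.3]
finger_gap: 0.273
finger_force: 25.6
```

Call:
apply_moves(deltas=[[[1,0.2,0,0],[2,0.4,0,0],[2,0.4,0,0],[2,0.4,0,0]]])

```text
time: 6.95
tcp_pos: [0.5231, 0.2215, 0.0285]
orientation: [-1.993, -2.424, 0.018]
ft_force: [-11.5, -10.6, 3.0]
finger_gap: 0.267
finger_force: 25.9
```

```bash
python3 gap.py pics/w5.png
```

```text
[-10.9 -11.1   3.5]
110 panel edge 530 (np.float64(640.3), np.float64(201.1)) fence top edge 537 (np.float64(640.0), np.float64(201.0))
160 panel edge 521 (np.float64(640.3), np.float64(181.7)) fence top edge 530 (np.float64(640.9), np.float64(182.3))
210 panel edge 513 (np.float64(640.8), np.float64(160.4)) fence top edge 519 (np.float64(640.4), np.float64(162.0))
260 panel edge 504 (np.float64(640.9), np.float64(137.1)) fence top edge 510 (np.float64(640.6), np.float64(139.6))
300 panel edge 497 (np.float64(641.0), np.float64(116.8)) fence top edge 503 (np.float64(640.8), np.float64(120.1))
260 left fence last blue row 84 panel edge at (np.float64(533.9), np.float64(210.2)) fence top at (np.float64(534.9), np.float64(209.7))
320 left fence last blue row 84 panel edge at (np.float64(557.4), np.float64(210.3)) fence top at (np.float64(557.4), np.float64(209.8))
370 left fence last blue row 84 panel edge at (np.float64(576.8), np.float64(210.3)) fence top at (np.float64(576.1), np.float64(209.8))
410 left fence last blue row 84 panel edge at (np.float64(592.4), np.float64(210.3)) fence top at (np.float64(591.0), np.float64(209.8))
500 left fence last blue row 83 panel edge at (np.float64(627.1), np.float64(210.8)) fence top at (np.float64(624.3), np.float64(210.2))
```

Call:
apply_moves(deltas=[[[0.8,1.5,0,0],[1.6,3,0,0],[1.6,3,0,0]]])

```text
time: 7.25
tcp_pos: [0.5231, 0.2216, 0.0282]
orientation: [-1.996, -2.424, 0.027]
ft_force: [-15.0, -24.8, 8.3]
finger_gap: 0.271
finger_force: 26.4
```

Call:
apply_moves(deltas=[[[0,0,0,0],[0,0,0,0],[0,0,0,0],[0,0,0,0]]], grip=0)

```text
time: 7.58
tcp_pos: [0.5303, 0.2284, 0.0305]
orientation: [1.994, 2.427, 0.001]
ft_force: [-1.3, -0.4, -0.0]
finger_gap: 0.825
finger_force: 0.0
```

Call:
apply_moves(deltas=[[[0,0,20,0],[0,0,55,0],[0,0,90,0],[0,0,100,0],[0,0,100,0]]])

```text
time: 8.0
tcp_pos: [0.5321, 0.2293, 0.1339]
orientation: [1.992, 2.425, 0.009]
ft_force: [-0.1, 0.5, -0.7]
finger_gap: 0.997
finger_force: 0.0
```

```bash
python3 - <<'E'
from plant import manip
from h import *
d=manip.get_image("wrist"); im=d["image"]; cv2.imwrite("pics/w6.png",im); np.savez("w6.npz",**d); s=manip.observe();print(s["time"],s["tcp_pos"],s["ft_force"],s["joints"])
E
```

```text
8.05 [0.53102923 0.22878904 0.13171659] [ 0.8984114   0.19232728 -0.07696608] [ 4.06743635e-01  3.74387866e-01 -7.75571003e-02  1.11537256e+00
  1.20204364e-04  1.78227348e+00]
```

View pics/w6.png

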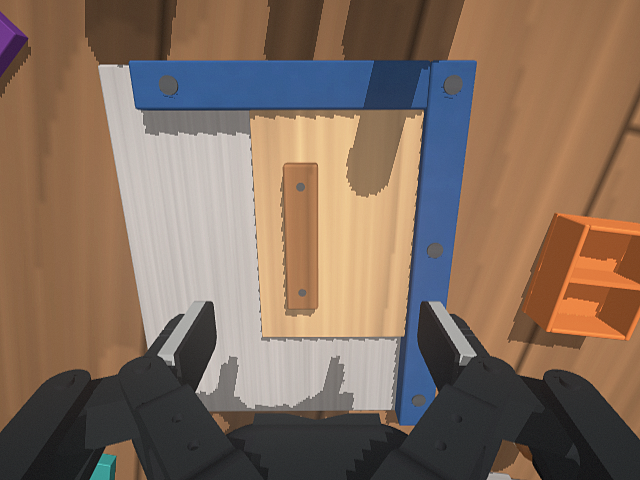

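The panel is flush against both fences after release (left fence edge at row 109, far fence edge at col ~420). Next I'll go to the bar, with the fingers half closed to clear the lid edge.

Call:
apply_moves(deltas=[[[-8,-32,10,-0.01],[-16,-64,20,-0.02],[-24,-96,20,-0.03],[-32,-128,20,-0.04],[-40,-160,20,-0.047]]], grip=130)

```text
time: 8.47
tcp_pos: [0.4887, 0.0669, 0.1488]
orientation: [-2.05, -2.379, 0.002]
ft_force: [-0.1, -0.2, -0.1]
finger_gap: 0.495
finger_force: 0.0
```

Call:
apply_moves(deltas=[[[-8,-32,10,-0.01],[-16,-64,20,-0.02],[-24,-96,20,-0.03],[-32,-128,20,-0.04],[-40,-160,20,-0.047]]])

```text
time: 8.88
tcp_pos: [0.4488, -0.0931, 0.169]
orientation: [-2.106, -2.329, 0.001]
ft_force: [1.1, 0.3, 0.3]
finger_gap: 0.49
finger_force: 0.0
```

Call:
apply_moves(deltas=[[[-8,-32,5,-0.01],[-16,-64,10,-0.02],[-24,-96,15,-0.03],[-32,-128,18,-0.04],[-40,-159,18,-0.047]]])

```text
time: 9.3
tcp_pos: [0.4091, -0.2522, 0.1874]
orientation: [-2.161, -2.279, 0.0]
ft_force: [1.3, -0.1, 0.3]
finger_gap: 0.489
finger_force: 0.0
```

Call:
apply_moves(deltas=[[[0,0,0,0],[0,0,0,0]]])

```text
time: 9.47
tcp_pos: [0.409, -0.2518, 0.1867]
orientation: [-2.163, -2.275, 0.001]
ft_force: [-0.1, 0.3, -0.5]
finger_gap: 0.49
finger_force: 0.0
```

```bash
python3 - <<'E'
from plant import manip
from h import *
from scipy.spatial.transform import Rotation as Ro
d=manip.get_image("wrist"); im=d["image"]; cv2.imwrite("pics/w7.png",im); np.savez("w7.npz",**d); s=manip.observe()
y=Ro.from_rotvec(s["orientation"]).as_matrix()[:,1]
print(s["time"],s["tcp_pos"],s["ft_force"],s["finger_gap"],"tooly",np.arctan2(y[1],y[0]))
print(proj(d,np.array([[.4081,-.1941,.092],[.4134,-.309,.092]])))
t=manip.get_image("top"); np.savez("top1.npz",**t); im=t["image"]
H,S,V=[a.astype(int) for a in cv2.split(cv2.cvtColor(im,cv2.COLOR_BGR2HSV))]
w=np.zeros((480,640),bool); w[165:262,217:318]=1
m=big(w&(H<28)&(S>50)); print("panel",m.sum(),rect(t,m,.022))
E
```

```text
9.5167 [ 0.40925327 -0.25078694  0.18689213] [-0.19999718  0.41803559  0.30695036] 0.493625936938021 tooly 0.052455227710928476
[[318.73553621 154.53525381]
 [317.74892051 309.06298527]]
panel 2607 ((547.4392700195312, 226.89674377441406), (121.39519500732422, 180.5154266357422), 11.295701026916504)
```

View pics/w7.png

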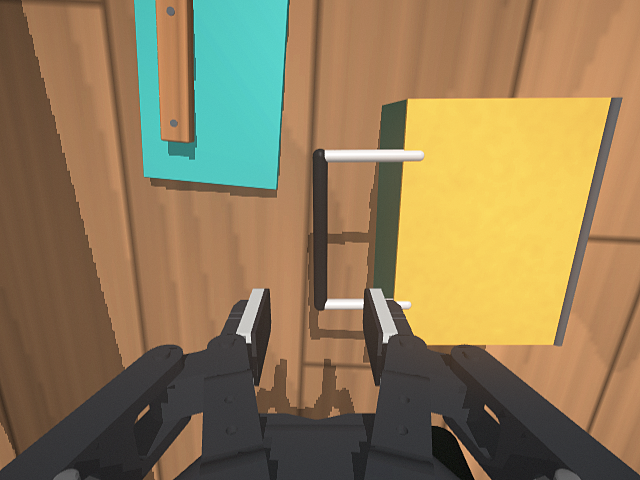

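Wrist view: the bar at (320, 155–305) matches the prediction. The panel at (547,227), yaw 11.3°, matches seated. I'll descend and pinch.

Call:
apply_moves(deltas=[[[1,0,-35,0],[1,0,-70,0],[1,0,-100,0],[1,0,-112,0],[1,0,-112,0]]])

```text
time: 9.98
tcp_pos: [0.4092, -0.2482, 0.0731]
orientation: [-2.154, -2.279, 0.002]
ft_force: [-0.4, 0.2, -0.4]
finger_gap: 0.49
finger_force: 0.0
```

Call:
apply_moves(deltas=[[[0,0,0,0],[0,0,0,0],[0,0,0,0],[0,0,0,0],[0,0,0,0]]], grip=255, newtons=40)

```text
time: 10.4
tcp_pos: [0.4112, -0.2509, 0.0771]
orientation: [2.16, 2.28, 0.0]
ft_force: [-1.1, -0.3, 1.6]
finger_gap: 0.1
finger_force: 39.0
```

Call:
apply_moves(deltas=[[[0,0,0,0],[0,0,0,0]]])

```text
time: 10.57
tcp_pos: [0.4112, -0.2509, 0.0767]
orientation: [2.16, 2.28, 0.001]
ft_force: [-1.5, 3.0, 2.6]
finger_gap: 0.101
finger_force: 39.1
```

Call:
apply_moves(deltas=[[[0.3,0,9.7,0],[1,0,19.3,0],[2.3,0.1,28.9,0],[4,0.2,38.5,0],[6.3,0.3,47.9,0]]])

```text
time: 10.98
tcp_pos: [0.4168, -0.2505, 0.1248]
orientation: [-2.16, -2.28, 0.001]
ft_force: [-2.5, -0.1, -3.3]
finger_gap: 0.097
finger_force: 38.9
```

Call:
apply_moves(deltas=[[[2.8,0.1,9.3,0],[6,0.3,18.4,0],[9.7,0.5,27.3,0],[13.9,0.7,36.1,0],[18.5,0.9,44.6,0]]])

```text
time: 11.4
tcp_pos: [0.434, -0.2495, 0.1694]
orientation: [-2.159, -2.278, 0.004]
ft_force: [-9.0, -1.3, 1.2]
finger_gap: 0.098
finger_force: 39.1
```

Call:
apply_moves(deltas=[[[5,0.2,8.3,0],[10.5,0.5,16.2,0],[16.4,0.8,23.9,0],[22.7,1.1,31.3,0],[29.4,1.5,38.3,0]]])

```text
time: 11.82
tcp_pos: [0.4617, -0.2479, 0.2083]
orientation: [-2.159, -2.276, 0.008]
ft_force: [-21.6, 0.1, 16.4]
finger_gap: 0.096
finger_force: 39.7
```

Call:
apply_moves(deltas=[[[7,0.3,6.7,0],[14.4,0.7,13,0],[22.1,1.1,18.9,0],[30,1.5,24.4,0],[38.3,1.9,29.4,0]]])

```text
time: 12.23
tcp_pos: [0.5015, -0.2458, 0.2393]
orientation: [-2.161, -2.279, 0.003]
ft_force: [-17.0, 4.4, 22.8]
finger_gap: 0.093
finger_force: 41.7
```

Call:
apply_moves(deltas=[[[0,0,0,0],[0,0,0,0],[0,0,0,0]]])

```text
time: 12.48
tcp_pos: [0.5019, -0.2458, 0.2396]
orientation: [2.161, 2.28, -0.002]
ft_force: [-16.2, 4.6, 23.0]
finger_gap: 0.104
finger_force: 41.6
```

```bash
python3 - <<'E'
from plant import manip
from h import *
d=manip.get_image("scene"); im=d["image"]; np.savez("s2.npz",**d); s=manip.observe()
print(s["time"],s["tcp_pos"],s["ft_force"],s["finger_gap"],s["finger_force"])
cv2.imwrite("pics/s2.png",cv2.resize(im[120:360,200:440],(600,600)))
c,sn=np.cos(.05),np.sin(.05)
bx=lambda x,y,z:[.5303+c*x-sn*y,-.2435+sn*x+c*y,z]
# lid corners for th 55,60,65
for th in (55,60,65):
    t=np.deg2rad(th); e=lambda r,y:bx(.065-r*np.cos(t),y,.092+r*np.sin(t))
    print(th,((proj(d,np.array([e(.185,-.055),e(.185,.055),e(.128,-.09),e(.128,.09)]))-[200,120])*2.5).round(0).tolist())
E
```

```text
12.5333 [ 0.50186524 -0.24582699  0.2395453 ] [-16.53107356   4.57069676  22.16093181] 0.0947017638338602 41.598621010780334
55 [[184.0, 91.0], [228.0, 127.0], [153.0, 116.0], [223.0, 177.0]]
60 [[175.0, 88.0], [219.0, 125.0], [147.0, 114.0], [216.0, 176.0]]
65 [[166.0, 87.0], [209.0, 124.0], [141.0, 113.0], [210.0, 175.0]]
```

View pics/s2.png

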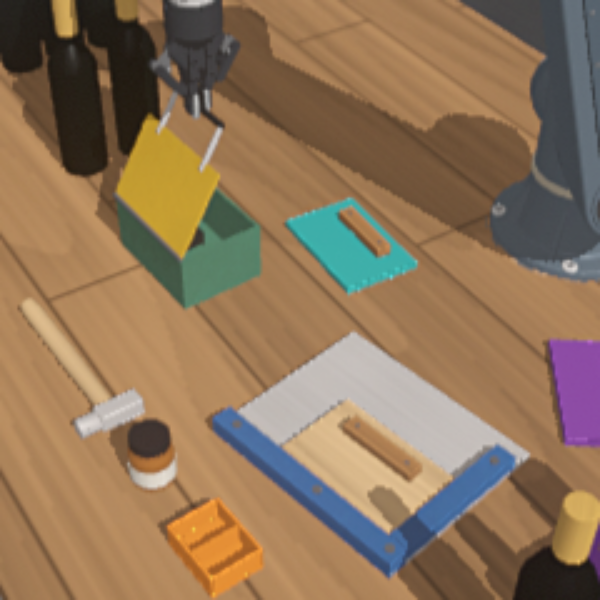

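Call:
apply_moves(deltas=[[[-1,0,1.5,0],[-2,0,3,0],[-2,0,3,0],[-2,0,3,0]]])

```text
time: 12.87
tcp_pos: [0.5014, -0.2458, 0.2396]
orientation: [-2.16, -2.28, -0.0]
ft_force: [-2.6, 4.3, 0.7]
finger_gap: 0.093
finger_force: 40.2
```

```bash
cat > ang.py <<'E'
from plant import manip
from h import *
from scipy.optimize import minimize
s=manip.observe(); print(s["time"],s["tcp_pos"],s["ft_force"])
for cam,win in [("scene",(165,160,225,300)),("top",(180,350,280,470))]:
    d=manip.get_image(cam); im=d["image"]
    H,S,V=[a.astype(int) for a in cv2.split(cv2.cvtColor(im,cv2.COLOR_BGR2HSV))]
    w=np.zeros((480,640),bool); w[win[0]-20:win[2]+20,win[1]:win[3]]=1
    if cam=="scene": w[:,295:]=0; w[:,:240]=0
    m=big(w&(H>19)&(H<33)&(S>150)).astype(np.uint8)
    def err(p,full=False):
        th,dx,dy,yaw=p[0],p[1]/1000,p[2]/1000,p[3]; c,sn=np.cos(yaw),np.sin(yaw)
        e=lambda r,y,h:[.5303+dx+c*(.065-r*np.cos(th)-h*np.sin(th))-sn*y,-.2435+dy+sn*(.065-r*np.cos(th)-h*np.sin(th))+c*y,.092+r*np.sin(th)-h*np.cos(th)]
        h=-.002 if cam=="scene" else .002
        q=proj(d,np.array([e(a,b,h) for a,b in [(.002,-.09),(.002,.09),(.130,.09),(.130,-.09)]]))
        M=cv2.fillPoly(np.zeros((1920,2560),np.uint8),[((q+.5)*4*16-8).astype(np.int32)],255,shift=4)
        M=cv2.resize(M,(640,480),interpolation=cv2.INTER_AREA)/255.
        return np.abs(M-m).sum()+.5*(p[1]**2+p[2]**2)/4+(p[3]-.05)**2/.02**2
    r=min((minimize(err,[t,0,0,.05],method="Nelder-Mead",options=dict(initial_simplex=[[t,0,0,.05],[t+.08,0,0,.05],[t,3,0,.05],[t,0,3,.05],[t,0,0,.08]])) for t in (.95,1.02,1.1)),key=lambda r:r.fun)
    print(cam,m.sum(),np.rad2deg(r.x[0]),r.x[1:],r.fun)
E
python3 ang.py
```

```text
12.8667 [ 0.50140954 -0.24582301  0.23958319] [-2.57351886  4.2960693   0.71834518]
scene 1268 60.32672166365008 [-2.54737884  0.10724243  0.06682932] 71.25790032363233
top 797 63.03703860489157 [2.1774046  3.56954366 0.05136473] 570.3429389920065
```

```bash
python3 -c "
from plant import manip
s=manip.observe(); print(s['finger_force'],s['joint_velocities'].round(3)); print(manip.finish_job())"
```

```text
40.24322211742401 [-0.002 -0.001  0.    -0.     0.001 -0.   ]
the job is handed in; nothing more can be done
None
```

I pushed the panel home, flush with both fences as measured in the camera images, and handed the job in at about 13 s with the gripper still holding the lid by its bar at about 60° (60.3° from the scene camera).

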